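Make up two practice kits in the health-science classroom

ROBOT

A 7-joint arm with a two-finger parallel gripper is mounted at the origin on the work surface. World frame = base frame: x ahead of the robot, y to its left, z up, the work surface at z = 0. Lengths are in mm, angles in rad, forces in N, time in s.
With the tool pointing down it reaches from about 425 to 875 mm from the base axis. Payload 8.4 kg.
Tool frame: the origin (TCP) lies at the very end of the fingers, on their centre line; the grasp point (between the pads) lies 19 mm behind it; z points along the fingers, y is the direction in which the jaws open and shut (so a half turn about z gives the same grasp; the last joint's range is limited). The gripper opens to 85 mm and grips with 20 to 120 N. Pads are 22 mm wide; open, the fingers measure 114 mm over their backs; the gripper's body (76 mm by 85 mm) begins 54 mm behind the grasp point. The pads swing forward as they close: fully open they stand 13 mm farther back than shut.
Start: joints at [-1.208, 0.333, 0.04, 1.465, -0.013, 1.343, -0.059], TCP at [289.611, 581.884, 231.308] pointing down, gripper open.
Joint ranges: [-2.58, 2.58], [-0.38, 2.09], [-1.3, 1.39], [0.25, 2.4], [-1.5, 4.64], [0.08, 2.09], [-2.65, 2.65]. Speed limits (rad/s): [2.22, 2.22, 2.79, 2.79, 3.14, 3.14, 3.14].

INTERFACE

Orientations are given as a unit quaternion [x, y, z, w].
In Python, from plant import bot gives the robot as it stands.
- The arm moves only by the shell command python3 -m creep 'ROWS' [FORCE]. ROWS is JSON, a list of rows, each an object of numbers: "rx", "ry", "rz": the turn, a rotation vector about the tool's x, y, z in degrees; "tx", "ty", "tz": the shift along the tool's x, y, z in cm; "claw": the gripper command: -1 is fully open, 1 is shut, values between are in proportion. In form: [{"rx": .., "ry": .., "rz": .., "tx": .., "ty": .., "tz": .., "claw": ..}, ...]. A call has 1 to 8 rows; each row is the pose to reach, as a shift and turn from the pose measured when the call began, along the tool's axes at that moment; what a row does not reach only later rows make up. A row lasts 1/12 s, in which the tool goes at most 41.7 mm and 7.16 degrees, less where a joint would pass 70% of its speed; a pose out of reach is approached as far as the arm can. A call with a gripper value outside its range is refused whole. The fingers move at their own pace and stop on an object; FORCE is the grip in N (left out, the last holds). Time passes only in rows, so rows that repeat a pose let the fingers close. It gives the time, the measured TCP pose, the force and the opening at its end, in the units of the state.
- bot.get_obs(): the state, without advancing time (a new reading comes with each control period).
- bot.read_camera(name): name is "side" or "top" or "wrist"; returns a dict with "color" (420x560x3 uint8, blue, green, red), "z_map" (420x560 float32, mm along the optical axis (not along the pixel's ray), 0 where there is no reading), "K" (3x3 intrinsics, pixels), "k1" (the pictures are not rectified: a ray, as slopes to the right and down, at radius r is drawn at 1 + k1 r^2 times it, then the intrinsics apply), "T" (4x4, takes a point from camera to world coordinates). Camera axes: x right, y up, looking along -z (the intrinsics and any distortion apply to the point x, -y, -z); pixel columns grow to the right and rows downward; lengths in mm; the calibration is good to about 2 mm. A picture is of the moment at which its call begins.
- bot.close_job(): hands the job in, once; it reports no verdict.
The state is a dict: "time_s": time; "q": joint angles; "joint_velocities": joint speeds; "tau": joint torques, N m; "eef_pos": TCP position; "tool_rot": TCP orientation; "wrist_force": force on the tool from outside, world axes, zero at the start; "wrist_torque": the same for the moment, N m; "grip_width": finger opening in mm.
Only numpy, scipy, OpenCV 4.12 (cv2) and the standard library are available. Lean on these libraries where they do the work, as an engineer would, in place of code of your own. Each camera call takes 0.05 s, during which the arm holds its last target. There are 200 camera calls.

TASK

Make up two suturing-practice kits from the loose stock in the middle of the table. In the tray with two long compartments lay the scissors and the long paper carton flat, one in each compartment (either way round); in the tray with three compartments lay the tweezers in the long one and stand the jar and the little steel cup upright in the two square ones, one in each (either way round), every thing wholly inside its compartment and resting on the tray floor. Keep the jar upright all the while, and leave the pink practice pad and the mug where they are.

Things in the scene. Friction and masses are not known exactly. Their poses are not given: they have to be found in the camera images.
- tray_two: plastic tray (grey floor, white walls) fixed to the table, left or right of the stock; 166 x 169 mm (x, y), floor 3 mm thick, walls 3 mm thick, their tops 12 mm above the table. A divider along its x axis makes two equal long compartments, each 160 (x) by 80 mm inside, centred at x = 0, y = +41.5 and y = -41.5 mm. Origin: centre of the underside, on the table; z up.
- tray_three: plastic tray on the other side, fixed; outline, floor and walls as tray_two. On its +y side one long compartment, 160 (x) by 80 mm inside, centred at x = 0, y = +41.5 mm; on its -y side two square ones, each 78.5 (x) by 80 mm inside, centred at x = +40.5 and x = -40.5, y = -41.5 mm. Origin: centre of the underside, on the table; z up.
- scissors_mid (a point): closed steel scissors lying flat, 130 mm long, 7 mm thick, 48 mm wide over the finger rings, about 45 g. Point: their centre, 3.5 mm above what they lie on, in the middle of the straight shanks, 16 mm wide from 33 mm behind to 33 mm ahead of it: grip across them there. x axis: along them towards the blade tip (rings at -x); z up.
- tweezers_mid (a point): steel tweezers (rigid) lying so that both leaves are seen from above, 130 mm long, 9 mm high, about 30 g. Point: their centre, 4.5 mm above what they lie on, where they are 12 mm wide over both leaves: grip across them there. x axis: along them towards the tips; z up.
- carton_mid (a point): closed off-white paper carton with a grey label and a thin brown band, 125 mm long (x), 40 mm wide (y), 32 mm high, lying flat; the point is its centre, 16 mm above what it lies on. z up. About 70 g. Grip across the 40 mm.
- jar_mid (a point): closed straight-sided amber glass jar with a white lid of the same width, upright, 50 mm in diameter, 55 mm high; the point is its centre, 27.5 mm above what it stands on. z up. About 110 g.
- cup_mid (a point): small open round steel cup, upright, no handle, 50 mm in diameter at the rim, somewhat narrower at the foot, 42 mm high; the point is its centre, 21 mm above what it stands on. z up. About 60 g.
- pad: bystander: flesh-pink practice pad, 85 x 125 x 14 mm, loose, lying beyond the stock; origin at the centre of its underside. Leave it where it is.
- mug: bystander: white ceramic mug, 76 mm in diameter, 85 mm high, handle at its +y side, loose, standing beyond the trays on the robot's right; origin at the centre of its underside. Leave it where it is.

How it is judged (in metres and radians):
At the end, for the whole second after the job is handed in: Scissors and carton each in a long compartment of the two-compartment tray; tweezers in the long, jar and cup each in a square compartment of the other; each inside its walls, at most 2.5 mm above resting on the tray floor, level within 0.06 rad, at rest ((((x of scissors_mid in the frame of tray_two between -0.018 and 0.018 m and y of scissors_mid in the frame of tray_two between 0.0235 and 0.0595 m and z of scissors_mid in the frame of tray_two between 0.0035 and 0.009 m) and (x of carton_mid in the frame of tray_two between -0.02 and 0.02 m and y of carton_mid in the frame of tray_two between -0.0635 and -0.0195 m and z of carton_mid in the frame of tray_two between 0.016 and 0.0215 m)) or ((x of scissors_mid in the frame of tray_two between -0.018 and 0.018 m and y of scissors_mid in the frame of tray_two between -0.0595 and -0.0235 m and z of scissors_mid in the frame of tray_two between 0.0035 and 0.009 m) and (x of carton_mid in the frame of tray_two between -0.02 and 0.02 m and y of carton_mid in the frame of tray_two between 0.0195 and 0.0635 m and z of carton_mid in the frame of tray_two between 0.016 and 0.0215 m))) and x of tweezers_mid in the frame of tray_three between -0.02 and 0.02 m and y of tweezers_mid in the frame of tray_three between 0.0055 and 0.0775 m and z of tweezers_mid in the frame of tray_three between 0.0045 and 0.01 m and (((x of jar_mid in the frame of tray_three between 0.0235 and 0.0575 m and y of jar_mid in the frame of tray_three between -0.0595 and -0.0235 m and z of jar_mid in the frame of tray_three between 0.0275 and 0.033 m) and (x of cup_mid in the frame of tray_three between -0.0575 and -0.0235 m and y of cup_mid in the frame of tray_three between -0.0595 and -0.0235 m and z of cup_mid in the frame of tray_three between 0.021 and 0.0265 m)) or ((x of jar_mid in the frame of tray_three between -0.0575 and -0.0235 m and y of jar_mid in the frame of tray_three between -0.0595 and -0.0235 m and z of jar_mid in the frame of tray_three between 0.0275 and 0.033 m) and (x of cup_mid in the frame of tray_three between 0.0235 and 0.0575 m and y of cup_mid in the frame of tray_three between -0.0595 and -0.0235 m and z of cup_mid in the frame of tray_three between 0.021 and 0.0265 m))) and angle between each of scissors_mid, tweezers_mid, carton_mid, jar_mid, cup_mid's own z axis and vertical below 0.06 rad and linear speed of each of scissors, tweezers, carton, jar, cup below 0.02 m/s); the robot touches nothing.
It fails at once if the jar is tipped over (more than 0.7 rad) (angle between jar_mid's own z axis and vertical above 0.7 rad).
It fails at once if the practice pad is moved by more than 20 mm (distance of pad from where it was at the start of the episode above 0.02 m).
It fails at once if the mug is moved by more than 20 mm (distance of mug from where it was at the start of the episode above 0.02 m).
It also fails if it takes over 112 s, if anything falls off the work surface, if the arm or the gripper's body presses on something with over 40 N, if the wrist force passes 120 N, or if a joint passes its speed limit or range.

## Working session

There is one attempt and no reset: what is moved stays moved. The work goes in short steps, Python scripts to look and compute and a shell command to move; the robot and the scene stay as the last step left them, time stands still between calls to the robot, and variables do not carry over. Pictures are saved under pics/ and viewed, about 12 in all and at most 16, crops included, and the job is handed in when it is done.

```bash
mkdir -p pics; ls; cat > h.py <<'E'
import numpy as np, cv2
from plant import bot
from scipy.spatial.transform import Rotation as R
def shot(name, fn):
    c=bot.read_camera(name); np.savez(f'pics/{fn}.npz',**{k:np.array(v) for k,v in c.items()})
    cv2.imwrite(f'pics/{fn}.png',c['color']); return c
def load(fn): return dict(np.load(f'pics/{fn}.npz'))
def rays(c,uv):
    K=np.array(c['K']);k=float(c['k1']); d=(np.array(uv,float)-[K[0,2],K[1,2]])/[K[0,0],K[1,1]]
    s=d.copy()
    for _ in range(20): s=d/(1+k*(s**2).sum(-1,keepdims=True))
    return np.c_[s[:,0],-s[:,1],-np.ones(len(s))]
def at_z(c,uv,z):
    T=np.array(c['T']); r=rays(c,uv)@T[:3,:3].T; o=T[:3,3]
    return o+r*((z-o[2])/r[:,2])[:,None]
def by_depth(c,uv):
    T=np.array(c['T']); uv=np.array(uv); d=c['z_map'][uv[:,1].astype(int),uv[:,0].astype(int)]
    return (rays(c,uv)*d[:,None])@T[:3,:3].T+T[:3,3]
def goal(pos,yaw=None):
    """rows' tx,ty,tz (cm), r (deg) to reach TCP pos, jaws' y axis at yaw deg, tool down"""
    o=bot.get_obs(); Rc=R.from_quat(o['tool_rot']); t=Rc.inv().apply(np.array(pos)-o['eef_pos'])/10
    out=[]
    if yaw is None: print('t',t.round(2)); return
    for s in (0,180):
        a=np.radians(yaw+s); y=np.array([np.cos(a),np.sin(a),0]); z=np.array([0,0,-1.]); x=np.cross(y,z)
        rv=(Rc.inv()*R.from_matrix(np.c_[x,y,z])).as_rotvec(degrees=True)
        out.append(rv.round(1))
    print('t',t.round(2),'r',out, 'q7',round(o['q'][6],2))
E
python3 - <<'E'
from h import *
o=bot.get_obs(); print(o)
for n in('top','side'):
    c=shot(n,n+'0'); print(c['K'],c['k1'],np.array(c['T']).round(2))
E
```

```text
pics
{'time_s': 0.0, 'q': array([-1.20821964,  0.33391188,  0.0398902 ,  1.46626024, -0.01337527,
        1.34328648, -0.05846588]), 'joint_velocities': array([-6.69556829e-04, -1.11551417e-03,  1.04346765e-03,  8.95796413e-05,
       -8.86192224e-04,  1.39365445e-03, -1.67106276e-03]), 'tau': array([ 4.77373669e-04, -6.58554339e+01,  1.36564650e+00, -4.05559802e+01,
        1.66829297e-02,  1.25240284e-02,  2.07203794e-05]), 'eef_pos': array([289.44416674, 581.50078037, 230.42626098]), 'tool_rot': array([ 2.28838840e-01,  9.73463993e-01, -7.91828538e-04, -1.15139501e-04]), 'wrist_force': array([ 0.20804754,  0.00444159, -0.80645106]), 'wrist_torque': array([-0.0024788 ,  0.01342153,  0.01426017]), 'grip_width': 85.65337690454803}
[[409.15566598   0.         278.20912904]
 [  0.         409.15566598 210.32395335]
 [  0.           0.           1.        ]] -0.10866151871519286 [[-1.0000e-02  9.9000e-01 -1.7000e-01  4.7948e+02]
 [-1.0000e+00 -1.0000e-02 -0.0000e+00 -5.3900e+00]
 [-0.0000e+00  1.7000e-01  9.9000e-01  8.2789e+02]
 [ 0.0000e+00  0.0000e+00  0.0000e+00  1.0000e+00]]
[[492.36970985   0.         275.49947684]
 [  0.         492.36970985 204.95378112]
 [  0.           0.           1.        ]] -0.1517346227473998 [[ 9.9000e-01  7.0000e-02 -1.5000e-01  4.3818e+02]
 [-1.6000e-01  4.8000e-01 -8.6000e-01 -9.2453e+02]
 [ 1.0000e-02  8.7000e-01  4.9000e-01  5.6150e+02]
 [ 0.0000e+00  0.0000e+00  0.0000e+00  1.0000e+00]]
```

View pics/top0.png

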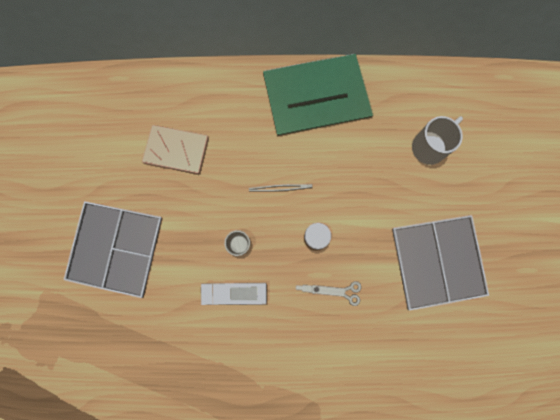

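The top view shows tray_three at left (about 113,250), tray_two at right (440,262), the tweezers (280,188), cup (238,243), jar (318,237), carton (234,294), scissors (328,290, rings to the right), pad (176,150) and mug (440,135). Next I'll enlarge the crops.

```bash
python3 - <<'E'
from h import *
i=load('top0')['color']
cv2.imwrite('pics/c1.png',cv2.resize(i[175:310,190:370],None,fx=4,fy=4,interpolation=cv2.INTER_CUBIC))
cv2.imwrite('pics/c2.png',cv2.resize(np.hstack([i[200:312,60:168],i[210:322,386:494]]),None,fx=3.6,fy=3.6,interpolation=cv2.INTER_CUBIC))
E
```

```text
(no output)
```

View pics/c1.png

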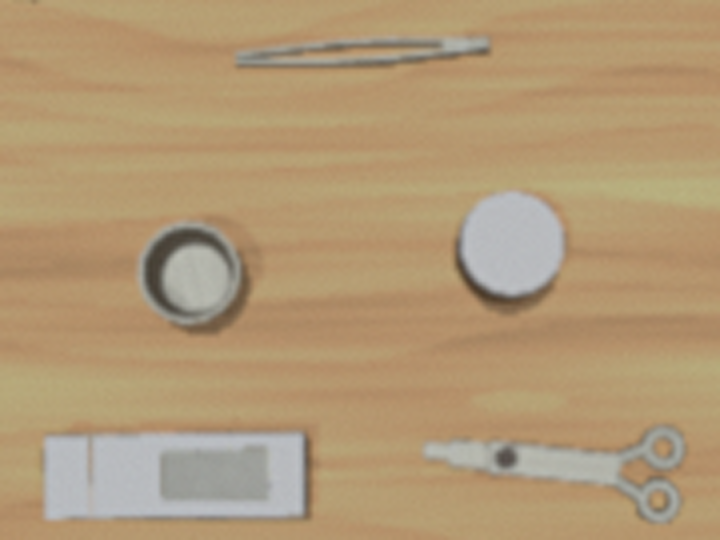

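View pics/c2.png

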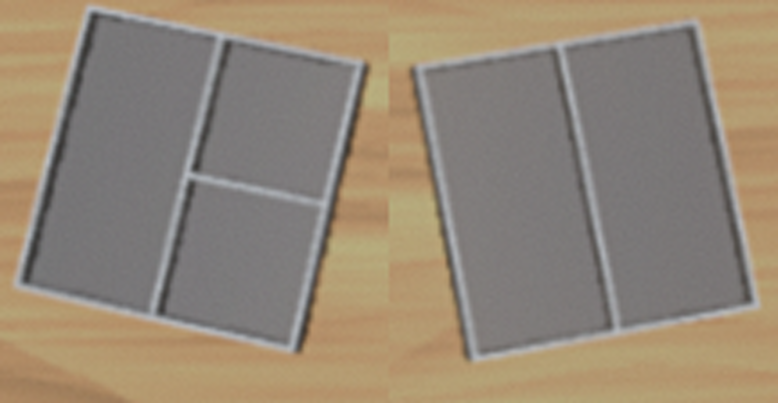

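The crops show:
- **c1:** tweezers from (236,58) to (490,45), cup rim centred at (190,273), jar lid at (512,244). Carton top corners are (45,436) and (305,517). Scissors tip is (424,450) and the rings are at (663,447) and (658,500).
- **c2:** the outer corners of both trays are clear. Next I'll compute poses.

```bash
cat > meas.py <<'E'
from h import *
c=load('top0')
def P(pts,z,f=4,o=(190,175),sx=0): 
    p=np.array(pts,float)-[sx,0]; return at_z(c,(p+.5)/f-.5+o,z)[:,:2]
ang=lambda v:np.degrees(np.arctan2(v[1],v[0]))
tw=P([(236,58),(490,45)],9); print('tweezers',tw.mean(0),np.linalg.norm(tw[0]-tw[1]),ang(tw[0]-tw[1]))
for n,p,z in(('cup',(190,273),42),('jar',(512,244),55)): print(n,P([p],z)[0])
e=P([(138,273),(242,273)],42); print('cup d',np.linalg.norm(e[0]-e[1])); e=P([(458,244),(566,244)],55); print('jar d',np.linalg.norm(e[0]-e[1]))
k=P([(45,436),(305,433),(305,517),(45,520)],32); print('carton',k.mean(0),np.linalg.norm(k[0]-k[1]),np.linalg.norm(k[1]-k[2]),ang(k[0]-k[1]+k[3]-k[2]))
s=P([(424,450),(684,476),(470,455),(600,466)],7); print('sciss',s[:2].mean(0),np.linalg.norm(s[0]-s[1]),ang(s[0]-s[1]),ang(s[2]-s[3]))
for n,pts,o,sx in(('three',[(88,8),(365,63),(297,350),(17,287)],(60,200),0),('two',[(415,68),(697,21),(757,304),(472,358)],(386,210),388.8)):
    t=P(pts,12,3.6,o,sx); m=t.mean(0)
    x=(t[0]+t[1]-t[2]-t[3]); y=t[0]+t[3]-t[1]-t[2]; a=(ang(x)+ang(y)-90)/2
    print(n,m,'x len',np.linalg.norm(x)/2,'y len',np.linalg.norm(y)/2,ang(x),ang(y)-90)
    ex=np.array([np.cos(np.radians(a)),np.sin(np.radians(a))]); ey=np.array([-ex[1],ex[0]])
    for q in [(0,41.5),(0,-41.5),(40.5,-41.5),(-40.5,-41.5)]: print('   ',q,(m+q[0]*ex+q[1]*ey).round(1))
d=by_depth(c,np.array([(238,243),(318,237),(234,294),(100,245),(425,262)])); print(d.round(1))
E
python3 meas.py
```

```text
tweezers [666.70527826  -9.74993536] 130.47887044269638 92.4138262571471
cup [550.81019285  74.93713649]
jar [561.89975505 -79.18388409]
cup d 50.211158079605745
jar d 51.35824922040541
carton [453.78123243  82.9708563 ] 125.53700442170259 39.80925711506788 90.37667710002685
sciss [ 457.65248285 -102.18938405] 129.68524294857824 83.49882771606647 84.39193822785599
three [543.82111518 333.4905702 ] x len 163.5558975996024 y len 168.96851486099555 -11.599015377206818 -11.450895693496037
    (0, 41.5) [552.1 374.2]
    (0, -41.5) [535.5 292.8]
    (40.5, -41.5) [575.2 284.7]
    (-40.5, -41.5) [495.8 300.9]
two [ 510.90630236 -332.12198846] x len 162.73401037980992 y len 168.6859069961888 8.330987364527198 8.406296217360023
    (0, 41.5) [ 504.9 -291.1]
    (0, -41.5) [ 516.9 -373.2]
    (40.5, -41.5) [ 557.  -367.3]
    (-40.5, -41.5) [ 476.9 -379.1]
[[ 553.8   76.8    6.3]
 [ 559.1  -79.7   56.9]
 [ 453.4   81.5   32.9]
 [ 551.3  362.8    4.9]
 [ 510.6 -301.7    4.3]]
```

Lengths and diameters match the given sizes to within about 3 mm (tray x extent 163 mm against 166). Tweezers go first.

```bash
python3 -c "
from h import *
goal([667,-10,110],2.4)"
```

```text
t [-60.16 -36.12  12.11] r [array([-0.1,  0.1, 61.1]), array([-1.000e-01, -1.000e-01, -1.189e+02])] q7 -0.06
```

```bash
python3 -m creep '[{"rz":61,"tx":-60.2,"ty":-36.1,"tz":12.1,"claw":-1},{"rz":61,"tx":-60.2,"ty":-36.1,"tz":12.1,"claw":-1},{"rz":61,"tx":-60.2,"ty":-36.1,"tz":12.1,"claw":-1},{"rz":61,"tx":-60.2,"ty":-36.1,"tz":12.1,"claw":-1},{"rz":61,"tx":-60.2,"ty":-36.1,"tz":12.1,"claw":-1},{"rz":61,"tx":-60.2,"ty":-36.1,"tz":12.1,"claw":-1},{"rz":61,"tx":-60.2,"ty":-36.1,"tz":12.1,"claw":-1},{"rz":61,"tx":-60.2,"ty":-36.1,"tz":12.1,"claw":-1}]' 40; python3 -c "
from h import *
goal([667,-10,110],2.4)"
```

```text
t [-60.16 -36.12  12.11] r [array([-0.1,  0.1, 61.1]), array([-1.000e-01, -1.000e-01, -1.189e+02])] q7 -0.06$[0]: bad value
```

```bash
python3 -m creep '[{"rx":0,"ry":0,"rz":61,"tx":-60.2,"ty":-36.1,"tz":12.1,"claw":-1},{"rx":0,"ry":0,"rz":61,"tx":-60.2,"ty":-36.1,"tz":12.1,"claw":-1},{"rx":0,"ry":0,"rz":61,"tx":-60.2,"ty":-36.1,"tz":12.1,"claw":-1},{"rx":0,"ry":0,"rz":61,"tx":-60.2,"ty":-36.1,"tz":12.1,"claw":-1},{"rx":0,"ry":0,"rz":61,"tx":-60.2,"ty":-36.1,"tz":12.1,"claw":-1},{"rx":0,"ry":0,"rz":61,"tx":-60.2,"ty":-36.1,"tz":12.1,"claw":-1},{"rx":0,"ry":0,"rz":61,"tx":-60.2,"ty":-36.1,"tz":12.1,"claw":-1},{"rx":0,"ry":0,"rz":61,"tx":-60.2,"ty":-36.1,"tz":12.1,"claw":-1}]' 40; python3 -c "
from h import *
goal([667,-10,110],2.4)"
```

```text
time_s: 0.77
eef_pos: [466.8, 303.0, 174.2]
tool_rot: [0.67, 0.743, -0.001, 0.0]
wrist_force: [-0.0, 1.3, -1.0]
grip_width: 85.4
t [-33.19  16.7    6.44] r [array([-0. ,  0.1,  3.5]), array([-1.000e-01, -1.000e-01, -1.765e+02])] q7 -0.5
```

```bash
python3 -m creep '[{"rx":0,"ry":0,"rz":3.5,"tx":-33.2,"ty":16.7,"tz":6.4,"claw":-1},{"rx":0,"ry":0,"rz":3.5,"tx":-33.2,"ty":16.7,"tz":6.4,"claw":-1},{"rx":0,"ry":0,"rz":3.5,"tx":-33.2,"ty":16.7,"tz":6.4,"claw":-1},{"rx":0,"ry":0,"rz":3.5,"tx":-33.2,"ty":16.7,"tz":6.4,"claw":-1},{"rx":0,"ry":0,"rz":3.5,"tx":-33.2,"ty":16.7,"tz":6.4,"claw":-1},{"rx":0,"ry":0,"rz":3.5,"tx":-33.2,"ty":16.7,"tz":6.4,"claw":-1},{"rx":0,"ry":0,"rz":3.5,"tx":-33.2,"ty":16.7,"tz":6.4,"claw":-1},{"rx":0,"ry":0,"rz":3.5,"tx":-33.2,"ty":16.7,"tz":6.4,"claw":-1}]'; python3 -c "
from h import *
goal([667,-10,110],2.4)"
```

```text
time_s: 1.43
eef_pos: [643.4, 26.2, 117.5]
tool_rot: [0.692, 0.722, -0.001, 0.0]
wrist_force: [0.7, 0.6, 0.5]
grip_width: 85.6
t [-3.72  2.21  0.75] r [array([-0.1,  0.1,  0. ]), array([-1.0e-01, -1.0e-01, -1.8e+02])] q7 0.1
```

```bash
python3 -m creep '[{"rx":0,"ry":0,"rz":0,"tx":-3.7,"ty":2.2,"tz":0.8,"claw":-1},{"rx":0,"ry":0,"rz":0,"tx":-3.7,"ty":2.2,"tz":0.8,"claw":-1},{"rx":0,"ry":0,"rz":0,"tx":-3.7,"ty":2.2,"tz":0.8,"claw":-1},{"rx":0,"ry":0,"rz":0,"tx":-3.7,"ty":2.2,"tz":0.8,"claw":-1}]'; python3 -c "
from h import *
goal([667,-10,3],2.4); c=shot('wrist','w1'); print(c['T'],c['k1'])"
```

```text
time_s: 1.77
eef_pos: [666.5, -10.1, 108.8]
tool_rot: [0.692, 0.722, -0.001, -0.0]
wrist_force: [-0.7, -0.1, 0.4]
grip_width: 85.3
t [ 0.02  0.07 10.58] r [array([-0.1,  0.1, -0. ]), array([1.0e-01, 2.0e-01, 1.8e+02])] q7 0.17
[[ 9.99154009e-01 -3.97073797e-02 -1.07046692e-02  6.62620718e+02]
 [ 4.10571780e-02  9.48177661e-01  3.15076866e-01  7.06978498e+01]
 [-2.36094857e-03 -3.15249817e-01  9.49005784e-01  2.50157627e+02]
 [ 0.00000000e+00  0.00000000e+00  0.00000000e+00  1.00000000e+00]] -0.04531870364503687
```

View pics/w1.png

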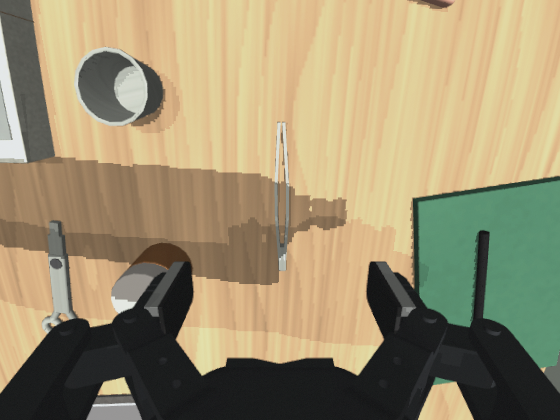

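The wrist view shows the tweezers vertical, from (281,122) to (282,270), and centred between the fingers (about 190 and 370). The table under the gripper is clear, so I'll check against this view and descend.

```bash
python3 -c "
from h import *
p=at_z(load('w1'),[(281,122),(282,270)],7);print(p,p.mean(0))"
python3 -m creep '[{"rx":0,"ry":0,"rz":0,"tx":0,"ty":0,"tz":4,"claw":0.2},{"rx":0,"ry":0,"rz":0,"tx":0,"ty":0,"tz":8,"claw":0.2},{"rx":0,"ry":0,"rz":0,"tx":0,"ty":0,"tz":10,"claw":0.2},{"rx":0,"ry":0,"rz":0,"tx":0,"ty":0,"tz":10.6,"claw":0.2},{"rx":0,"ry":0,"rz":0,"tx":0,"ty":0,"tz":10.6,"claw":0.2}]'
```

```text
[[663.81080207  56.53420727   7.        ]
 [670.24266344 -72.98202792   7.        ]] [667.02673275  -8.22391032   7.        ]
time_s: 2.23
eef_pos: [665.6, -7.0, 2.3]
tool_rot: [0.691, 0.723, -0.001, -0.001]
wrist_force: [-0.3, 0.7, 1.0]
grip_width: 33.8
```

```bash
python3 -m creep '[{"rx":0,"ry":0,"rz":0,"tx":0,"ty":0,"tz":0,"claw":1},{"rx":0,"ry":0,"rz":0,"tx":0,"ty":0,"tz":0,"claw":1},{"rx":0,"ry":0,"rz":0,"tx":0,"ty":0,"tz":0,"claw":1},{"rx":0,"ry":0,"rz":0,"tx":0,"ty":0,"tz":0,"claw":1},{"rx":0,"ry":0,"rz":0,"tx":0,"ty":0,"tz":-4,"claw":1},{"rx":0,"ry":0,"rz":0,"tx":0,"ty":0,"tz":-8,"claw":1},{"rx":0,"ry":0,"rz":0,"tx":0,"ty":0,"tz":-10,"claw":1},{"rx":0,"ry":0,"rz":0,"tx":0,"ty":0,"tz":-10,"claw":1}]' 40; python3 -c "
from h import *
goal([552,374,100],78.5-180); goal([552,374,100],78.5)"
```

```text
time_s: 2.9
eef_pos: [669.4, -7.6, 109.3]
tool_rot: [0.691, 0.723, 0.002, 0.002]
wrist_force: [0.4, 0.3, -0.1]
grip_width: 10.6
t [ 38.64 -10.03   0.89] r [array([  0.2,  -0.3, 104.1]), array([  0.3,   0.2, -75.9])] q7 0.17
t [ 38.64 -10.03   0.89] r [array([  0.3,   0.2, -75.9]), array([  0.2,  -0.3, 104.1])] q7 0.17
```

```bash
python3 -m creep '[{"rx":0,"ry":0,"rz":-75.9,"tx":38.6,"ty":-10,"tz":0.9,"claw":1},{"rx":0,"ry":0,"rz":-75.9,"tx":38.6,"ty":-10,"tz":0.9,"claw":1},{"rx":0,"ry":0,"rz":-75.9,"tx":38.6,"ty":-10,"tz":0.9,"claw":1},{"rx":0,"ry":0,"rz":-75.9,"tx":38.6,"ty":-10,"tz":0.9,"claw":1},{"rx":0,"ry":0,"rz":-75.9,"tx":38.6,"ty":-10,"tz":0.9,"claw":1},{"rx":0,"ry":0,"rz":-75.9,"tx":38.6,"ty":-10,"tz":0.9,"claw":1},{"rx":0,"ry":0,"rz":-75.9,"tx":38.6,"ty":-10,"tz":0.9,"claw":1},{"rx":0,"ry":0,"rz":-75.9,"tx":38.6,"ty":-10,"tz":0.9,"claw":1}]'; python3 -c "
from h import *
goal([552,374,100],78.5)"
```

```text
time_s: 3.57
eef_pos: [569.8, 314.1, 100.8]
tool_rot: [0.257, 0.966, 0.0, 0.002]
wrist_force: [0.3, 0.1, 0.8]
grip_width: 10.2
t [4.52 4.32 0.07] r [array([  0.1,   0.3, -18.3]), array([ 4.000e-01, -1.000e-01,  1.617e+02])] q7 0.55
```

```bash
python3 -m creep '[{"rx":0,"ry":0,"rz":-18.3,"tx":4.5,"ty":4.3,"tz":0,"claw":1},{"rx":0,"ry":0,"rz":-18.3,"tx":4.5,"ty":4.3,"tz":0,"claw":1},{"rx":0,"ry":0,"rz":-18.3,"tx":4.5,"ty":4.3,"tz":0,"claw":1},{"rx":0,"ry":0,"rz":-18.3,"tx":4.5,"ty":4.3,"tz":0,"claw":1},{"rx":0,"ry":0,"rz":-18.3,"tx":4.5,"ty":4.3,"tz":0,"claw":1}]'; python3 -c "
from h import *
goal([552,374,6],78.5); shot('wrist','w2')"
```

```text
time_s: 3.98
eef_pos: [552.5, 372.8, 100.7]
tool_rot: [0.102, 0.995, -0.0, 0.002]
wrist_force: [-0.1, -0.9, -0.3]
grip_width: 10.1
t [0.12 0.1  9.47] r [array([ 0. ,  0.3, -0.2]), array([  0.4,  -0. , 179.8])] q7 0.75
```

View pics/w2.png

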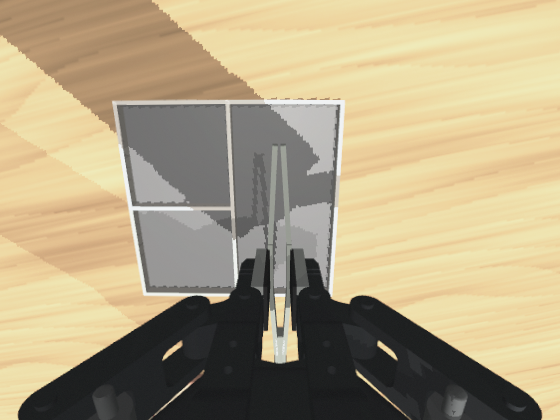

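The tweezers are held straight, over the long compartment (compartment spans columns 232–340, tweezers at about column 280). Next I'll lower and release.

```bash
python3 -m creep '[{"rx":0,"ry":0,"rz":0,"tx":0.1,"ty":0.1,"tz":4,"claw":1},{"rx":0,"ry":0,"rz":0,"tx":0.1,"ty":0.1,"tz":7.5,"claw":1},{"rx":0,"ry":0,"rz":0,"tx":0.1,"ty":0.1,"tz":9.2,"claw":1},{"rx":0,"ry":0,"rz":0,"tx":0.1,"ty":0.1,"tz":9.4,"claw":1},{"rx":0,"ry":0,"rz":0,"tx":0.1,"ty":0.1,"tz":9.4,"claw":1},{"rx":0,"ry":0,"rz":0,"tx":0.1,"ty":0.1,"tz":9.4,"claw":0.4},{"rx":0,"ry":0,"rz":0,"tx":0.1,"ty":0.1,"tz":9.4,"claw":0.4},{"rx":0,"ry":0,"rz":0,"tx":0.1,"ty":0.1,"tz":9.4,"claw":0.4}]'
```

```text
time_s: 4.7
eef_pos: [553.2, 373.0, 7.6]
tool_rot: [0.103, 0.995, 0.0, 0.003]
wrist_force: [-0.9, 0.8, -0.6]
grip_width: 25.7
```

```bash
python3 -m creep '[{"rx":0,"ry":0,"rz":0,"tx":0,"ty":0,"tz":-4,"claw":0.4},{"rx":0,"ry":0,"rz":0,"tx":0,"ty":0,"tz":-8,"claw":0.4},{"rx":0,"ry":0,"rz":0,"tx":0,"ty":0,"tz":-10,"claw":-1}]'; python3 -c "
from h import *
goal([551,75,100],78.5)"
```

```text
time_s: 4.95
eef_pos: [554.3, 373.9, 112.9]
tool_rot: [0.104, 0.995, 0.002, 0.005]
wrist_force: [0.4, 1.1, 0.6]
grip_width: 36.5
t [ -5.82 -29.33   1.2 ] r [array([ 0.3,  0.6, -0.4]), array([  0.9,  -0.4, 179.6])] q7 0.74
```

```bash
python3 -m creep '[{"rx":0.3,"ry":0.6,"rz":0,"tx":-5.8,"ty":-29.3,"tz":1.2,"claw":-1},{"rx":0.3,"ry":0.6,"rz":0,"tx":-5.8,"ty":-29.3,"tz":1.2,"claw":-1},{"rx":0.3,"ry":0.6,"rz":0,"tx":-5.8,"ty":-29.3,"tz":1.2,"claw":-1},{"rx":0.3,"ry":0.6,"rz":0,"tx":-5.8,"ty":-29.3,"tz":1.2,"claw":-1},{"rx":0.3,"ry":0.6,"rz":0,"tx":-5.8,"ty":-29.3,"tz":1.2,"claw":-1},{"rx":0.3,"ry":0.6,"rz":0,"tx":-5.8,"ty":-29.3,"tz":1.2,"claw":-1},{"rx":0.3,"ry":0.6,"rz":0,"tx":-5.8,"ty":-29.3,"tz":1.2,"claw":-1},{"rx":0.3,"ry":0.6,"rz":0,"tx":-5.8,"ty":-29.3,"tz":1.2,"claw":-1}]';python3 -m creep '[{"rx":0,"ry":0,"rz":0,"tx":0,"ty":0,"tz":0,"claw":-1},{"rx":0,"ry":0,"rz":0,"tx":0,"ty":0,"tz":0,"claw":-1}]'; python3 -c "
from h import *
goal([551,75,18],78.5)"
```

```text
time_s: 5.62
eef_pos: [550.8, 66.1, 100.7]
tool_rot: [0.108, 0.994, -0.001, 0.0]
wrist_force: [0.4, -0.8, -0.5]
grip_width: 85.5
time_s: 5.78
eef_pos: [551.2, 64.6, 101.4]
tool_rot: [0.11, 0.994, -0.001, 0.001]
wrist_force: [-0.1, 1.1, 0.7]
grip_width: 85.2
t [0.26 1.04 8.34] r [array([-0.2,  0.1, -1.1]), array([  0.2,   0.3, 178.9])] q7 1.21
```

```bash
python3 -m creep '[{"rx":0,"ry":0,"rz":-1,"tx":0.3,"ty":1,"tz":2,"claw":-1},{"rx":0,"ry":0,"rz":-1,"tx":0.3,"ty":1,"tz":5,"claw":-1},{"rx":0,"ry":0,"rz":-1,"tx":0.3,"ty":1,"tz":8.0,"claw":-1},{"rx":0,"ry":0,"rz":-1,"tx":0.3,"ty":1,"tz":8.3,"claw":-1},{"rx":0,"ry":0,"rz":-1,"tx":0.3,"ty":1,"tz":8.3,"claw":-1}]'; python3 -c "
from h import *
goal([551,75,18],78.5)"
python3 -m creep '[{"rx":0,"ry":0,"rz":0,"tx":0,"ty":0,"tz":0,"claw":1},{"rx":0,"ry":0,"rz":0,"tx":0,"ty":0,"tz":0,"claw":1},{"rx":0,"ry":0,"rz":0,"tx":0,"ty":0,"tz":0,"claw":1},{"rx":0,"ry":0,"rz":0,"tx":0,"ty":0,"tz":0,"claw":1},{"rx":0,"ry":0,"rz":0,"tx":0,"ty":0,"tz":0,"claw":1},{"rx":0,"ry":0,"rz":0,"tx":0,"ty":0,"tz":0,"claw":1}]' 35
```

```text
time_s: 6.2
eef_pos: [549.2, 76.1, 17.2]
tool_rot: [0.1, 0.995, -0.002, -0.001]
wrist_force: [0.8, -1.0, -0.2]
grip_width: 85.3
t [-0.2  -0.07 -0.08] r [array([-0.2, -0.1, -0. ]), array([-1.0e-01,  4.0e-01,  1.8e+02])] q7 1.23
time_s: 6.7
eef_pos: [550.4, 76.8, 19.3]
tool_rot: [0.1, 0.995, -0.001, 0.0]
wrist_force: [-2.8, 1.3, 8.9]
grip_width: 47.9
```

```bash
python3 -m creep '[{"rx":0,"ry":0,"rz":0,"tx":0,"ty":0,"tz":-2,"claw":1},{"rx":0,"ry":0,"rz":0,"tx":0,"ty":0,"tz":-5,"claw":1},{"rx":0,"ry":0,"rz":0,"tx":0,"ty":0,"tz":-7,"claw":1},{"rx":0,"ry":0,"rz":0,"tx":0,"ty":0,"tz":-7,"claw":1}]'; python3 -c "
from h import *
goal([496,301,90],78.5)"
```

```text
time_s: 7.03
eef_pos: [553.6, 77.4, 94.8]
tool_rot: [0.101, 0.995, 0.0, 0.004]
wrist_force: [2.0, 0.8, -1.2]
grip_width: 47.6
t [10.12 20.75  0.44] r [array([ 0.1,  0.5, -0.1]), array([ 7.000e-01, -1.000e-01,  1.799e+02])] q7 1.21
```

```bash
python3 -m creep '[{"rx":0.1,"ry":0.5,"rz":0,"tx":10.1,"ty":20.7,"tz":0.4,"claw":1},{"rx":0.1,"ry":0.5,"rz":0,"tx":10.1,"ty":20.7,"tz":0.4,"claw":1},{"rx":0.1,"ry":0.5,"rz":0,"tx":10.1,"ty":20.7,"tz":0.4,"claw":1},{"rx":0.1,"ry":0.5,"rz":0,"tx":10.1,"ty":20.7,"tz":0.4,"claw":1},{"rx":0.1,"ry":0.5,"rz":0,"tx":10.1,"ty":20.7,"tz":0.4,"claw":1},{"rx":0.1,"ry":0.5,"rz":0,"tx":10.1,"ty":20.7,"tz":0.4,"claw":1},{"rx":0.1,"ry":0.5,"rz":0,"tx":10.1,"ty":20.7,"tz":0.4,"claw":1},{"rx":0.1,"ry":0.5,"rz":0,"tx":10.1,"ty":20.7,"tz":0.4,"claw":1}]';python3 -m creep '[{"rx":0,"ry":0,"rz":0,"tx":0,"ty":0,"tz":0,"claw":1},{"rx":0,"ry":0,"rz":0,"tx":0,"ty":0,"tz":0,"claw":1}]'; python3 -c "
from h import *
goal([496,301,22],78.5)"
```

```text
time_s: 7.7
eef_pos: [495.5, 302.0, 90.6]
tool_rot: [0.099, 0.995, 0.0, -0.0]
wrist_force: [0.6, -1.5, -0.3]
grip_width: 48.2
time_s: 7.87
eef_pos: [496.1, 300.6, 90.8]
tool_rot: [0.1, 0.995, 0.0, 0.0]
wrist_force: [-0.3, 0.4, -0.7]
grip_width: 48.1
t [0.02 0.03 6.88] r [array([0., 0., 0.]), array([  -0.,    0., -180.])] q7 0.78
```

```bash
python3 -m creep '[{"rx":0,"ry":0,"rz":0,"tx":0,"ty":0,"tz":3,"claw":1},{"rx":0,"ry":0,"rz":0,"tx":0,"ty":0,"tz":5.5,"claw":1},{"rx":0,"ry":0,"rz":0,"tx":0,"ty":0,"tz":6.6,"claw":1},{"rx":0,"ry":0,"rz":0,"tx":0,"ty":0,"tz":6.8,"claw":1},{"rx":0,"ry":0,"rz":0,"tx":0,"ty":0,"tz":6.8,"claw":1},{"rx":0,"ry":0,"rz":0,"tx":0,"ty":0,"tz":6.8,"claw":-0.45},{"rx":0,"ry":0,"rz":0,"tx":0,"ty":0,"tz":6.8,"claw":-0.45},{"rx":0,"ry":0,"rz":0,"tx":0,"ty":0,"tz":6.8,"claw":-0.45}]';python3 -m creep '[{"rx":0,"ry":0,"rz":0,"tx":0,"ty":0,"tz":-3,"claw":-0.45},{"rx":0,"ry":0,"rz":0,"tx":0,"ty":0,"tz":-6,"claw":-0.45},{"rx":0,"ry":0,"rz":0,"tx":0,"ty":0,"tz":-8,"claw":-1},{"rx":0,"ry":0,"rz":0,"tx":0,"ty":0,"tz":-8,"claw":-1}]'; python3 -c "
from h import *
goal([562,-79.5,105],78.5); shot('wrist','w3')"
```

```text
time_s: 8.53
eef_pos: [496.7, 300.8, 23.6]
tool_rot: [0.1, 0.995, 0.001, 0.001]
wrist_force: [-0.4, -0.6, 0.5]
grip_width: 61.6
time_s: 8.87
eef_pos: [499.1, 302.4, 109.0]
tool_rot: [0.1, 0.995, 0.003, 0.003]
wrist_force: [0.7, -0.2, -0.2]
grip_width: 83.0
t [-13.78 -36.17   0.23] r [array([ 0.4,  0.4, -0. ]), array([  0.6,  -0.7, 180. ])] q7 0.78
```

View pics/w3.png

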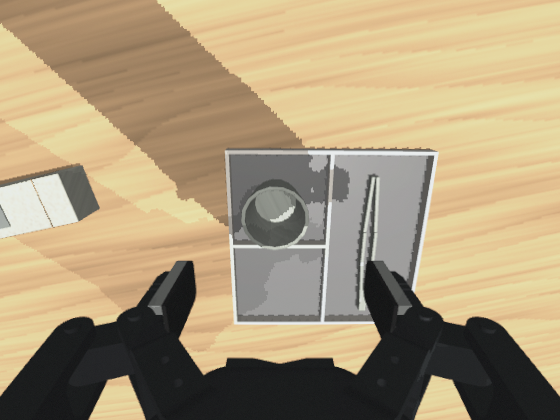

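The cup stands in the −x square (rim at 275,218) and the tweezers lie wholly inside the long compartment (360–377, 175–310). The jar is next.

```bash
python3 -m creep '[{"rx":0.4,"ry":0.4,"rz":0,"tx":-13.8,"ty":-36.2,"tz":0.2,"claw":-1},{"rx":0.4,"ry":0.4,"rz":0,"tx":-13.8,"ty":-36.2,"tz":0.2,"claw":-1},{"rx":0.4,"ry":0.4,"rz":0,"tx":-13.8,"ty":-36.2,"tz":0.2,"claw":-1},{"rx":0.4,"ry":0.4,"rz":0,"tx":-13.8,"ty":-36.2,"tz":0.2,"claw":-1},{"rx":0.4,"ry":0.4,"rz":0,"tx":-13.8,"ty":-36.2,"tz":0.2,"claw":-1},{"rx":0.4,"ry":0.4,"rz":0,"tx":-13.8,"ty":-36.2,"tz":0.2,"claw":-1},{"rx":0.4,"ry":0.4,"rz":0,"tx":-13.8,"ty":-36.2,"tz":0.2,"claw":-1},{"rx":0.4,"ry":0.4,"rz":0,"tx":-13.8,"ty":-36.2,"tz":0.2,"claw":-1}]'; python3 -c "
from h import *
goal([562,-79.5,105],78.5)"
```

```text
time_s: 9.58
eef_pos: [551.8, -29.9, 102.8]
tool_rot: [0.1, 0.995, -0.001, -0.002]
wrist_force: [0.8, -0.1, 0.2]
grip_width: 85.7
t [-1.99 -4.66 -0.21] r [array([-0.1, -0.2,  0. ]), array([   0.3,   -0.2, -180. ])] q7 1.42
```

```bash
python3 -m creep '[{"rx":0,"ry":0,"rz":0,"tx":-2,"ty":-4.7,"tz":-0.2,"claw":-1},{"rx":0,"ry":0,"rz":0,"tx":-2,"ty":-4.7,"tz":-0.2,"claw":-1},{"rx":0,"ry":0,"rz":0,"tx":-2,"ty":-4.7,"tz":-0.2,"claw":-1},{"rx":0,"ry":0,"rz":0,"tx":-2,"ty":-4.7,"tz":-0.2,"claw":-1},{"rx":0,"ry":0,"rz":0,"tx":-2,"ty":-4.7,"tz":-0.2,"claw":-1}]'; python3 -c "
from h import *
goal([562,-79.5,22],78.5)"
```

```text
time_s: 10.0
eef_pos: [561.7, -78.4, 104.2]
tool_rot: [0.099, 0.995, -0.0, -0.002]
wrist_force: [-0.6, 1.1, 0.3]
grip_width: 85.4
t [-0.09 -0.09  8.22] r [array([-0.1, -0.2,  0.1]), array([ 4.000e-01, -1.000e-01, -1.799e+02])] q7 1.52
```

```bash
python3 -m creep '[{"rx":0,"ry":0,"rz":0,"tx":-0.1,"ty":-0.1,"tz":2.5,"claw":-1},{"rx":0,"ry":0,"rz":0,"tx":-0.1,"ty":-0.1,"tz":5.5,"claw":-1},{"rx":0,"ry":0,"rz":0,"tx":-0.1,"ty":-0.1,"tz":7.8,"claw":-1},{"rx":0,"ry":0,"rz":0,"tx":-0.1,"ty":-0.1,"tz":8.2,"claw":-1},{"rx":0,"ry":0,"rz":0,"tx":-0.1,"ty":-0.1,"tz":8.2,"claw":-1},{"rx":0,"ry":0,"rz":0,"tx":-0.1,"ty":-0.1,"tz":8.2,"claw":-1}]'
python3 -m creep '[{"rx":0,"ry":0,"rz":0,"tx":0,"ty":0,"tz":0,"claw":1},{"rx":0,"ry":0,"rz":0,"tx":0,"ty":0,"tz":0,"claw":1},{"rx":0,"ry":0,"rz":0,"tx":0,"ty":0,"tz":0,"claw":1},{"rx":0,"ry":0,"rz":0,"tx":0,"ty":0,"tz":0,"claw":1},{"rx":0,"ry":0,"rz":0,"tx":0,"ty":0,"tz":0,"claw":1},{"rx":0,"ry":0,"rz":0,"tx":0,"ty":0,"tz":0,"claw":1}]' 45
python3 -m creep '[{"rx":0,"ry":0,"rz":0,"tx":0,"ty":0,"tz":-2,"claw":1},{"rx":0,"ry":0,"rz":0,"tx":0,"ty":0,"tz":-5,"claw":1},{"rx":0,"ry":0,"rz":0,"tx":0,"ty":0,"tz":-7,"claw":1},{"rx":0,"ry":0,"rz":0,"tx":0,"ty":0,"tz":-7,"claw":1}]'; python3 -c "
from h import *
goal([575,285,95],78.5)"
```

```text
time_s: 10.5
eef_pos: [562.6, -78.6, 23.1]
tool_rot: [0.099, 0.995, -0.0, -0.002]
wrist_force: [0.1, -0.2, 1.0]
grip_width: 85.2
time_s: 11.0
eef_pos: [563.5, -78.4, 24.6]
tool_rot: [0.099, 0.995, 0.0, -0.001]
wrist_force: [-1.1, -0.0, 8.4]
grip_width: 49.1
time_s: 11.33
eef_pos: [566.4, -78.9, 99.5]
tool_rot: [0.099, 0.995, 0.0, 0.003]
wrist_force: [1.7, -0.0, -0.9]
grip_width: 48.9
t [ 6.32 35.85  0.47] r [array([0.1, 0.3, 0.2]), array([-5.000e-01,  1.000e-01, -1.798e+02])] q7 1.53
```

```bash
python3 -m creep '[{"rx":0,"ry":0.3,"rz":0.2,"tx":6.3,"ty":35.8,"tz":0.4,"claw":1},{"rx":0,"ry":0.3,"rz":0.2,"tx":6.3,"ty":35.8,"tz":0.4,"claw":1},{"rx":0,"ry":0.3,"rz":0.2,"tx":6.3,"ty":35.8,"tz":0.4,"claw":1},{"rx":0,"ry":0.3,"rz":0.2,"tx":6.3,"ty":35.8,"tz":0.4,"claw":1},{"rx":0,"ry":0.3,"rz":0.2,"tx":6.3,"ty":35.8,"tz":0.4,"claw":1},{"rx":0,"ry":0.3,"rz":0.2,"tx":6.3,"ty":35.8,"tz":0.4,"claw":1},{"rx":0,"ry":0.3,"rz":0.2,"tx":6.3,"ty":35.8,"tz":0.4,"claw":1},{"rx":0,"ry":0.3,"rz":0.2,"tx":6.3,"ty":35.8,"tz":0.4,"claw":1}]'; python3 -c "
from h import *
goal([575,285,95],78.5)"
```

```text
time_s: 12.0
eef_pos: [573.7, 256.7, 95.4]
tool_rot: [0.101, 0.995, 0.001, 0.0]
wrist_force: [1.0, -0.8, -0.5]
grip_width: 48.9
t [0.44 2.8  0.05] r [array([ 0.1, -0. , -0.1]), array([-0.000e+00, -1.000e-01,  1.799e+02])] q7 0.94
```

```bash
python3 -m creep '[{"rx":0,"ry":0,"rz":0,"tx":0.4,"ty":2.8,"tz":0,"claw":1},{"rx":0,"ry":0,"rz":0,"tx":0.4,"ty":2.8,"tz":0,"claw":1},{"rx":0,"ry":0,"rz":0,"tx":0.4,"ty":2.8,"tz":0,"claw":1},{"rx":0,"ry":0,"rz":0,"tx":0.4,"ty":2.8,"tz":0,"claw":1}]'; python3 -c "
from h import *
goal([575,285,27],78.5)"
```

```text
time_s: 12.33
eef_pos: [575.3, 283.9, 95.0]
tool_rot: [0.101, 0.995, 0.0, -0.0]
wrist_force: [0.6, 0.1, -0.6]
grip_width: 48.8
t [0.05 0.1  6.8 ] r [array([ 0. , -0. , -0.1]), array([ -0. ,  -0. , 179.9])] q7 0.9
```

```bash
python3 -m creep '[{"rx":0,"ry":0,"rz":0,"tx":0,"ty":0.1,"tz":3,"claw":1},{"rx":0,"ry":0,"rz":0,"tx":0,"ty":0.1,"tz":5.5,"claw":1},{"rx":0,"ry":0,"rz":0,"tx":0,"ty":0.1,"tz":6.6,"claw":1},{"rx":0,"ry":0,"rz":0,"tx":0,"ty":0.1,"tz":6.8,"claw":1},{"rx":0,"ry":0,"rz":0,"tx":0,"ty":0.1,"tz":6.8,"claw":1},{"rx":0,"ry":0,"rz":0,"tx":0,"ty":0.1,"tz":6.8,"claw":-0.45},{"rx":0,"ry":0,"rz":0,"tx":0,"ty":0.1,"tz":6.8,"claw":-0.45},{"rx":0,"ry":0,"rz":0,"tx":0,"ty":0.1,"tz":6.8,"claw":-0.45}]';python3 -m creep '[{"rx":0,"ry":0,"rz":0,"tx":0,"ty":0,"tz":-3,"claw":-0.45},{"rx":0,"ry":0,"rz":0,"tx":0,"ty":0,"tz":-6,"claw":-0.45},{"rx":0,"ry":0,"rz":0,"tx":0,"ty":0,"tz":-8,"claw":-1},{"rx":0,"ry":0,"rz":0,"tx":0,"ty":0,"tz":-8,"claw":-1}]'; python3 -c "
from h import *
goal([454,82.5,100],0.4); shot('wrist','w4')"
```

```text
time_s: 13.0
eef_pos: [575.9, 284.7, 27.6]
tool_rot: [0.101, 0.995, 0.001, 0.0]
wrist_force: [0.2, 0.9, 0.1]
grip_width: 61.9
time_s: 13.33
eef_pos: [578.6, 285.8, 113.2]
tool_rot: [0.101, 0.995, 0.003, 0.003]
wrist_force: [0.9, 0.5, 0.6]
grip_width: 83.4
t [  8.12 -22.43   1.12] r [array([ 0.6,  0. , 78. ]), array([  -0. ,    0.6, -102. ])] q7 0.9
```

View pics/w4.png

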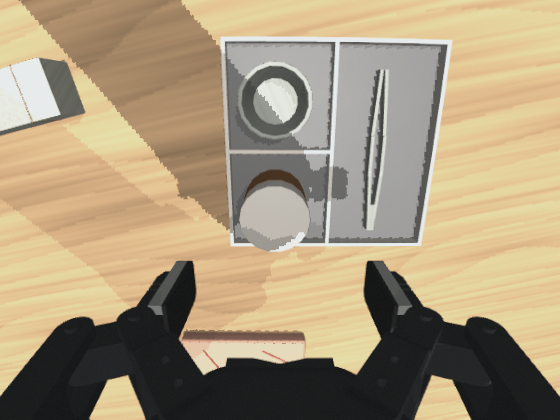

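The jar stands upright in the other square (lid at 275,212), with the cup and tweezers undisturbed. The carton is next.

```bash
python3 -m creep '[{"rx":0,"ry":0,"rz":78,"tx":8.1,"ty":-22.4,"tz":1.1,"claw":-1},{"rx":0,"ry":0,"rz":78,"tx":8.1,"ty":-22.4,"tz":1.1,"claw":-1},{"rx":0,"ry":0,"rz":78,"tx":8.1,"ty":-22.4,"tz":1.1,"claw":-1},{"rx":0,"ry":0,"rz":78,"tx":8.1,"ty":-22.4,"tz":1.1,"claw":-1},{"rx":0,"ry":0,"rz":78,"tx":8.1,"ty":-22.4,"tz":1.1,"claw":-1},{"rx":0,"ry":0,"rz":78,"tx":8.1,"ty":-22.4,"tz":1.1,"claw":-1},{"rx":0,"ry":0,"rz":78,"tx":8.1,"ty":-22.4,"tz":1.1,"claw":-1},{"rx":0,"ry":0,"rz":78,"tx":8.1,"ty":-22.4,"tz":1.1,"claw":-1}]'; python3 -c "
from h import *
goal([454,82.5,100],0.4)"
```

```text
time_s: 14.05
eef_pos: [451.7, 80.5, 97.7]
tool_rot: [0.569, 0.822, 0.002, -0.0]
wrist_force: [0.3, 1.4, 0.1]
grip_width: 85.5
t [ 0.11  0.28 -0.23] r [array([ 0.2, -0.2, 20.2]), array([   0.3,    0.3, -159.8])] q7 0.12
```

```bash
python3 -m creep '[{"rx":0,"ry":0,"rz":20.2,"tx":0.1,"ty":0.3,"tz":-0.2,"claw":-1},{"rx":0,"ry":0,"rz":20.2,"tx":0.1,"ty":0.3,"tz":-0.2,"claw":-1},{"rx":0,"ry":0,"rz":20.2,"tx":0.1,"ty":0.3,"tz":-0.2,"claw":-1},{"rx":0,"ry":0,"rz":20.2,"tx":0.1,"ty":0.3,"tz":-0.2,"claw":-1},{"rx":0,"ry":0,"rz":20.2,"tx":0.1,"ty":0.3,"tz":-0.2,"claw":-1}]'; python3 -c "
from h import *
goal([454,82.5,13],0.4)"
```

```text
time_s: 14.47
eef_pos: [453.8, 82.4, 99.2]
tool_rot: [0.703, 0.711, 0.002, -0.001]
wrist_force: [0.2, 0.1, 1.0]
grip_width: 85.7
t [-0.02  0.01  8.62] r [array([ 0.1, -0.2,  0.2]), array([   0.3,    0.2, -179.8])] q7 -0.23
```

```bash
python3 -m creep '[{"rx":0,"ry":0,"rz":0,"tx":0,"ty":0,"tz":2.5,"claw":-1},{"rx":0,"ry":0,"rz":0,"tx":0,"ty":0,"tz":5.5,"claw":-1},{"rx":0,"ry":0,"rz":0,"tx":0,"ty":0,"tz":8.2,"claw":-1},{"rx":0,"ry":0,"rz":0,"tx":0,"ty":0,"tz":8.6,"claw":-1},{"rx":0,"ry":0,"rz":0,"tx":0,"ty":0,"tz":8.6,"claw":-1}]'
python3 -m creep '[{"rx":0,"ry":0,"rz":0,"tx":0,"ty":0,"tz":0,"claw":1},{"rx":0,"ry":0,"rz":0,"tx":0,"ty":0,"tz":0,"claw":1},{"rx":0,"ry":0,"rz":0,"tx":0,"ty":0,"tz":0,"claw":1},{"rx":0,"ry":0,"rz":0,"tx":0,"ty":0,"tz":0,"claw":1},{"rx":0,"ry":0,"rz":0,"tx":0,"ty":0,"tz":0,"claw":1},{"rx":0,"ry":0,"rz":0,"tx":0,"ty":0,"tz":0,"claw":1},{"rx":0,"ry":0,"rz":0,"tx":0,"ty":0,"tz":0,"claw":1}]' 40
python3 -m creep '[{"rx":0,"ry":0,"rz":0,"tx":0,"ty":0,"tz":-2.5,"claw":1},{"rx":0,"ry":0,"rz":0,"tx":0,"ty":0,"tz":-6,"claw":1},{"rx":0,"ry":0,"rz":0,"tx":0,"ty":0,"tz":-8,"claw":1},{"rx":0,"ry":0,"rz":0,"tx":0,"ty":0,"tz":-8,"claw":1}]'; python3 -c "
from h import *
goal([517,-373,100],-81.6)"
```

```text
time_s: 14.88
eef_pos: [452.4, 82.1, 11.8]
tool_rot: [0.703, 0.712, -0.0, -0.001]
wrist_force: [-0.0, 0.2, 0.7]
grip_width: 85.1
time_s: 15.47
eef_pos: [453.4, 82.4, 13.2]
tool_rot: [0.702, 0.712, 0.001, -0.001]
wrist_force: [-2.1, -0.6, 7.9]
grip_width: 39.4
time_s: 15.8
eef_pos: [456.3, 82.9, 97.9]
tool_rot: [0.702, 0.712, 0.005, 0.0]
wrist_force: [0.9, 0.6, -1.1]
grip_width: 39.0
t [-45.67   5.48  -0.44] r [array([ 0.1, -0.6, 82.3]), array([  0.6,   0.1, -97.7])] q7 -0.23
```

```bash
python3 -m creep '[{"rx":0,"ry":0,"rz":82,"tx":-45.7,"ty":5.5,"tz":-0.4,"claw":1},{"rx":0,"ry":0,"rz":82,"tx":-45.7,"ty":5.5,"tz":-0.4,"claw":1},{"rx":0,"ry":0,"rz":82,"tx":-45.7,"ty":5.5,"tz":-0.4,"claw":1},{"rx":0,"ry":0,"rz":82,"tx":-45.7,"ty":5.5,"tz":-0.4,"claw":1},{"rx":0,"ry":0,"rz":82,"tx":-45.7,"ty":5.5,"tz":-0.4,"claw":1},{"rx":0,"ry":0,"rz":82,"tx":-45.7,"ty":5.5,"tz":-0.4,"claw":1},{"rx":0,"ry":0,"rz":82,"tx":-45.7,"ty":5.5,"tz":-0.4,"claw":1},{"rx":0,"ry":0,"rz":82,"tx":-45.7,"ty":5.5,"tz":-0.4,"claw":1}]'; python3 -c "
from h import *
goal([517,-373,100],-81.6)"
```

```text
time_s: 16.47
eef_pos: [499.6, -249.7, 97.9]
tool_rot: [0.958, 0.285, 0.003, -0.002]
wrist_force: [1.7, 0.2, -0.8]
grip_width: 39.0
t [-5.28 11.27 -0.28] r [array([-0.2, -0.4, 24.8]), array([   0.6,   -0.3, -155.2])] q7 -0.39
```

```bash
python3 -m creep '[{"rx":-0.2,"ry":-0.4,"rz":24.8,"tx":-5.3,"ty":11.3,"tz":-0.3,"claw":1},{"rx":-0.2,"ry":-0.4,"rz":24.8,"tx":-5.3,"ty":11.3,"tz":-0.3,"claw":1},{"rx":-0.2,"ry":-0.4,"rz":24.8,"tx":-5.3,"ty":11.3,"tz":-0.3,"claw":1},{"rx":-0.2,"ry":-0.4,"rz":24.8,"tx":-5.3,"ty":11.3,"tz":-0.3,"claw":1},{"rx":-0.2,"ry":-0.4,"rz":24.8,"tx":-5.3,"ty":11.3,"tz":-0.3,"claw":1},{"rx":-0.2,"ry":-0.4,"rz":24.8,"tx":-5.3,"ty":11.3,"tz":-0.3,"claw":1},{"rx":-0.2,"ry":-0.4,"rz":24.8,"tx":-5.3,"ty":11.3,"tz":-0.3,"claw":1}]'; python3 -c "
from h import *
goal([517,-373,16.3],-81.6); shot('wrist','w5')"
```

```text
time_s: 17.05
eef_pos: [517.3, -371.9, 99.8]
tool_rot: [0.997, 0.075, 0.0, -0.001]
wrist_force: [-0.3, -0.1, -1.2]
grip_width: 38.8
t [-0.05  0.12  8.35] r [array([-0.1, -0. ,  0.2]), array([   0. ,   -0.2, -179.8])] q7 -0.55
```

View pics/w5.png

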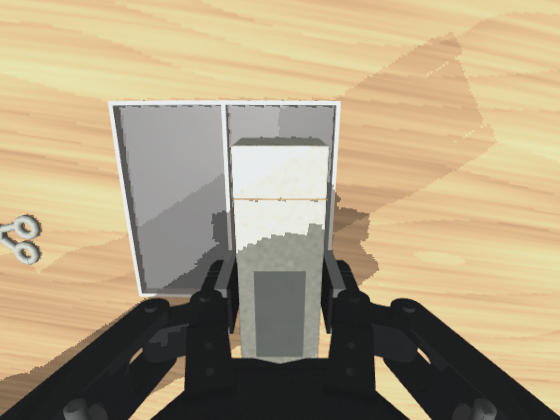

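The carton is held parallel to the tray and over its −y compartment (columns 228–338; carton at 235–328). Next I'll lower and release.

```bash
python3 -m creep '[{"rx":0,"ry":0,"rz":0,"tx":0,"ty":0.1,"tz":3,"claw":1},{"rx":0,"ry":0,"rz":0,"tx":0,"ty":0.1,"tz":6,"claw":1},{"rx":0,"ry":0,"rz":0,"tx":0,"ty":0.1,"tz":8,"claw":1},{"rx":0,"ry":0,"rz":0,"tx":0,"ty":0.1,"tz":8.3,"claw":1},{"rx":0,"ry":0,"rz":0,"tx":0,"ty":0.1,"tz":8.3,"claw":1},{"rx":0,"ry":0,"rz":0,"tx":0,"ty":0.1,"tz":8.3,"claw":-0.2},{"rx":0,"ry":0,"rz":0,"tx":0,"ty":0.1,"tz":8.3,"claw":-0.2},{"rx":0,"ry":0,"rz":0,"tx":0,"ty":0.1,"tz":8.3,"claw":-0.2}]';python3 -m creep '[{"rx":0,"ry":0,"rz":0,"tx":0,"ty":0,"tz":-3,"claw":-0.2},{"rx":0,"ry":0,"rz":0,"tx":0,"ty":0,"tz":-6,"claw":-0.2},{"rx":0,"ry":0,"rz":0,"tx":0,"ty":0,"tz":-8,"claw":-0.2},{"rx":0,"ry":0,"rz":0,"tx":0,"ty":0,"tz":-8,"claw":-0.2}]'; python3 -c "
from h import *
goal([457.6,-102.2,100],-6)"
```

```text
time_s: 17.77
eef_pos: [518.2, -372.3, 17.9]
tool_rot: [0.997, 0.075, 0.001, -0.001]
wrist_force: [1.0, -0.5, 0.0]
grip_width: 51.6
time_s: 18.1
eef_pos: [520.1, -374.3, 103.0]
tool_rot: [0.997, 0.075, 0.004, 0.001]
wrist_force: [-0.0, 0.0, 0.8]
grip_width: 51.0
t [ -2.1  -27.84   0.21] r [array([  0.4,  -0.3, -75.4]), array([ -0.3,  -0.5, 104.6])] q7 -0.55
```

```bash
python3 -m creep '[{"rx":0,"ry":0,"rz":-75.4,"tx":-2.1,"ty":-27.8,"tz":0.2,"claw":-0.2},{"rx":0,"ry":0,"rz":-75.4,"tx":-2.1,"ty":-27.8,"tz":0.2,"claw":-0.2},{"rx":0,"ry":0,"rz":-75.4,"tx":-2.1,"ty":-27.8,"tz":0.2,"claw":-0.2},{"rx":0,"ry":0,"rz":-75.4,"tx":-2.1,"ty":-27.8,"tz":0.2,"claw":-0.2},{"rx":0,"ry":0,"rz":-75.4,"tx":-2.1,"ty":-27.8,"tz":0.2,"claw":-0.2},{"rx":0,"ry":0,"rz":-75.4,"tx":-2.1,"ty":-27.8,"tz":0.2,"claw":-0.2},{"rx":0,"ry":0,"rz":-75.4,"tx":-2.1,"ty":-27.8,"tz":0.2,"claw":-0.2},{"rx":0,"ry":0,"rz":-75.4,"tx":-2.1,"ty":-27.8,"tz":0.2,"claw":-0.2}]'; python3 -c "
from h import *
goal([457.6,-102.2,100],-6)"
```

```text
time_s: 18.77
eef_pos: [456.7, -96.5, 100.0]
tool_rot: [0.835, 0.55, 0.003, 0.001]
wrist_force: [-0.1, -0.8, -0.8]
grip_width: 51.1
t [-0.49  0.31 -0.  ] r [array([  0.3,  -0.2, -17.3]), array([ -0.2,  -0.5, 162.7])] q7 -0.24
```

```bash
python3 -m creep '[{"rx":0.3,"ry":-0.2,"rz":-17.3,"tx":-0.5,"ty":0.3,"tz":0,"claw":-0.2},{"rx":0.3,"ry":-0.2,"rz":-17.3,"tx":-0.5,"ty":0.3,"tz":0,"claw":-0.2},{"rx":0.3,"ry":-0.2,"rz":-17.3,"tx":-0.5,"ty":0.3,"tz":0,"claw":-0.2},{"rx":0.3,"ry":-0.2,"rz":-17.3,"tx":-0.5,"ty":0.3,"tz":0,"claw":-0.2},{"rx":0.3,"ry":-0.2,"rz":-17.3,"tx":-0.5,"ty":0.3,"tz":0,"claw":-0.2}]'; python3 -c "
from h import *
goal([457.6,-102.2,2.5],-6); shot('wrist','w6')"
```

```text
time_s: 19.18
eef_pos: [457.4, -102.2, 100.0]
tool_rot: [0.744, 0.668, 0.0, 0.0]
wrist_force: [1.0, -0.4, 0.3]
grip_width: 51.2
t [0.01 0.02 9.75] r [array([ 0. ,  0. , -0.2]), array([  0. ,  -0. , 179.8])] q7 0.08
```

View pics/w6.png

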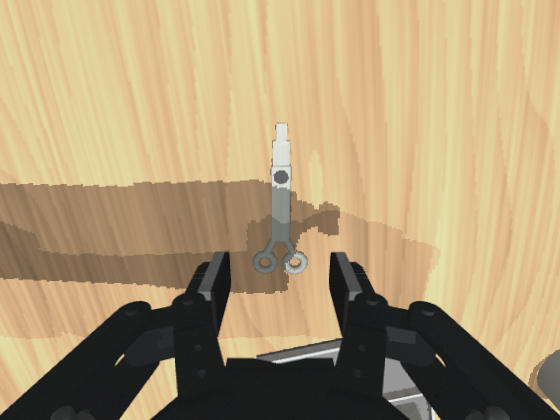

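The scissors lie along the centre line between the jaws, tip at (282,123) and rings ending at (280,273), as expected. Next I'll descend, grip and lift.

```bash
python3 -m creep '[{"rx":0,"ry":0,"rz":0,"tx":0,"ty":0,"tz":3,"claw":0.1},{"rx":0,"ry":0,"rz":0,"tx":0,"ty":0,"tz":6.5,"claw":0.1},{"rx":0,"ry":0,"rz":0,"tx":0,"ty":0,"tz":9.2,"claw":0.1},{"rx":0,"ry":0,"rz":0,"tx":0,"ty":0,"tz":9.7,"claw":0.1},{"rx":0,"ry":0,"rz":0,"tx":0,"ty":0,"tz":9.7,"claw":0.1},{"rx":0,"ry":0,"rz":0,"tx":0,"ty":0,"tz":9.7,"claw":0.1}]'
python3 -m creep '[{"rx":0,"ry":0,"rz":0,"tx":0,"ty":0,"tz":0,"claw":1},{"rx":0,"ry":0,"rz":0,"tx":0,"ty":0,"tz":0,"claw":1},{"rx":0,"ry":0,"rz":0,"tx":0,"ty":0,"tz":0,"claw":1},{"rx":0,"ry":0,"rz":0,"tx":0,"ty":0,"tz":0,"claw":1},{"rx":0,"ry":0,"rz":0,"tx":0,"ty":0,"tz":0,"claw":1}]' 50
python3 -m creep '[{"rx":0,"ry":0,"rz":0,"tx":0,"ty":0,"tz":-3,"claw":1},{"rx":0,"ry":0,"rz":0,"tx":0,"ty":0,"tz":-7,"claw":1},{"rx":0,"ry":0,"rz":0,"tx":0,"ty":0,"tz":-9,"claw":1},{"rx":0,"ry":0,"rz":0,"tx":0,"ty":0,"tz":-9,"claw":1}]'; python3 -c "
from h import *
goal([505,-291,100],-81.6)"
```

```text
time_s: 19.73
eef_pos: [457.9, -102.7, 3.9]
tool_rot: [0.745, 0.668, -0.0, 0.001]
wrist_force: [0.1, 0.4, 1.0]
grip_width: 38.7
time_s: 20.15
eef_pos: [459.4, -102.8, 5.7]
tool_rot: [0.745, 0.667, 0.001, 0.001]
wrist_force: [-2.3, 0.7, 9.4]
grip_width: 12.7
time_s: 20.48
eef_pos: [462.4, -103.2, 101.1]
tool_rot: [0.745, 0.667, 0.005, 0.004]
wrist_force: [1.3, 0.3, -1.1]
grip_width: 12.3
t [-18.19   6.3    0.15] r [array([ 0.5, -0.6, 75.3]), array([   0.6,    0.6, -104.7])] q7 0.08
```

```bash
python3 -m creep '[{"rx":0.5,"ry":-0.6,"rz":75.3,"tx":-18.2,"ty":6.3,"tz":0.1,"claw":1},{"rx":0.5,"ry":-0.6,"rz":75.3,"tx":-18.2,"ty":6.3,"tz":0.1,"claw":1},{"rx":0.5,"ry":-0.6,"rz":75.3,"tx":-18.2,"ty":6.3,"tz":0.1,"claw":1},{"rx":0.5,"ry":-0.6,"rz":75.3,"tx":-18.2,"ty":6.3,"tz":0.1,"claw":1},{"rx":0.5,"ry":-0.6,"rz":75.3,"tx":-18.2,"ty":6.3,"tz":0.1,"claw":1},{"rx":0.5,"ry":-0.6,"rz":75.3,"tx":-18.2,"ty":6.3,"tz":0.1,"claw":1},{"rx":0.5,"ry":-0.6,"rz":75.3,"tx":-18.2,"ty":6.3,"tz":0.1,"claw":1},{"rx":0.5,"ry":-0.6,"rz":75.3,"tx":-18.2,"ty":6.3,"tz":0.1,"claw":1}]'; python3 -c "
from h import *
goal([505,-291,100],-81.6)"
```

```text
time_s: 21.15
eef_pos: [504.9, -291.9, 100.9]
tool_rot: [0.974, 0.225, 0.001, 0.001]
wrist_force: [0.0, -0.1, 0.2]
grip_width: 12.3
t [ 0.05 -0.08  0.09] r [array([ 0.1, -0.1, 17.6]), array([ 1.000e-01,  1.000e-01, -1.624e+02])] q7 -0.37
```

```bash
python3 -m creep '[{"rx":0,"ry":0,"rz":17.6,"tx":0,"ty":0,"tz":0,"claw":1},{"rx":0,"ry":0,"rz":17.6,"tx":0,"ty":0,"tz":0,"claw":1},{"rx":0,"ry":0,"rz":17.6,"tx":0,"ty":0,"tz":0,"claw":1},{"rx":0,"ry":0,"rz":17.6,"tx":0,"ty":0,"tz":0,"claw":1},{"rx":0,"ry":0,"rz":17.6,"tx":0,"ty":0,"tz":0,"claw":1}]'; python3 -c "
from h import *
goal([505,-291,8],-81.6); shot('wrist','w7')"
```

```text
time_s: 21.57
eef_pos: [505.1, -291.7, 101.1]
tool_rot: [0.997, 0.075, 0.001, 0.001]
wrist_force: [-0.5, 0.2, -0.4]
grip_width: 12.3
t [-0.01 -0.09  9.31] r [array([ 0.1, -0.1,  0.1]), array([ 2.000e-01,  1.000e-01, -1.799e+02])] q7 -0.64
```

View pics/w7.png

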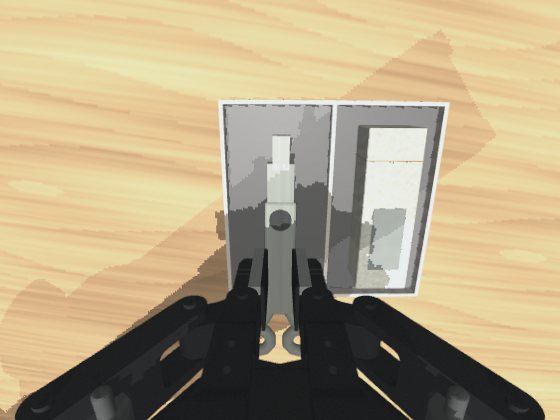

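The scissors are held straight at column 280, mid-compartment. The carton lies inside its compartment (358–428, 125–290). Next I'll lower and release the scissors, then retreat.

```bash
python3 -m creep '[{"rx":0,"ry":0,"rz":0,"tx":0,"ty":-0.1,"tz":3,"claw":1},{"rx":0,"ry":0,"rz":0,"tx":0,"ty":-0.1,"tz":6.5,"claw":1},{"rx":0,"ry":0,"rz":0,"tx":0,"ty":-0.1,"tz":9,"claw":1},{"rx":0,"ry":0,"rz":0,"tx":0,"ty":-0.1,"tz":9.3,"claw":1},{"rx":0,"ry":0,"rz":0,"tx":0,"ty":-0.1,"tz":9.3,"claw":1},{"rx":0,"ry":0,"rz":0,"tx":0,"ty":-0.1,"tz":9.3,"claw":0.3},{"rx":0,"ry":0,"rz":0,"tx":0,"ty":-0.1,"tz":9.3,"claw":0.3},{"rx":0,"ry":0,"rz":0,"tx":0,"ty":-0.1,"tz":9.3,"claw":0.3}]';python3 -m creep '[{"rx":0,"ry":0,"rz":0,"tx":0,"ty":0,"tz":-4,"claw":0.3},{"rx":0,"ry":0,"rz":0,"tx":0,"ty":0,"tz":-8,"claw":0.3},{"rx":0,"ry":0,"rz":0,"tx":0,"ty":0,"tz":-12,"claw":0.3},{"rx":0,"ry":0,"rz":0,"tx":0,"ty":-25,"tz":-15,"claw":0.3},{"rx":0,"ry":0,"rz":0,"tx":0,"ty":-25,"tz":-15,"claw":0.3},{"rx":0,"ry":0,"rz":0,"tx":0,"ty":-25,"tz":-15,"claw":0.3},{"rx":0,"ry":0,"rz":0,"tx":0,"ty":-25,"tz":-15,"claw":0.3},{"rx":0,"ry":0,"rz":0,"tx":0,"ty":-25,"tz":-15,"claw":0.3}]'; python3 -c "
from h import *
i=shot('top','top1')['color']
cv2.imwrite('pics/c3.png',cv2.resize(np.hstack([i[200:312,60:168],i[210:322,386:494]]),None,fx=3.6,fy=3.6,interpolation=cv2.INTER_CUBIC))"
```

```text
time_s: 22.28
eef_pos: [506.1, -291.3, 9.7]
tool_rot: [0.997, 0.075, 0.002, 0.001]
wrist_force: [0.1, 0.2, 0.1]
grip_width: 30.2
time_s: 22.95
eef_pos: [474.2, -85.2, 154.6]
tool_rot: [0.997, 0.075, 0.003, 0.001]
wrist_force: [0.6, 0.5, 0.2]
grip_width: 30.4
```

View pics/c3.png

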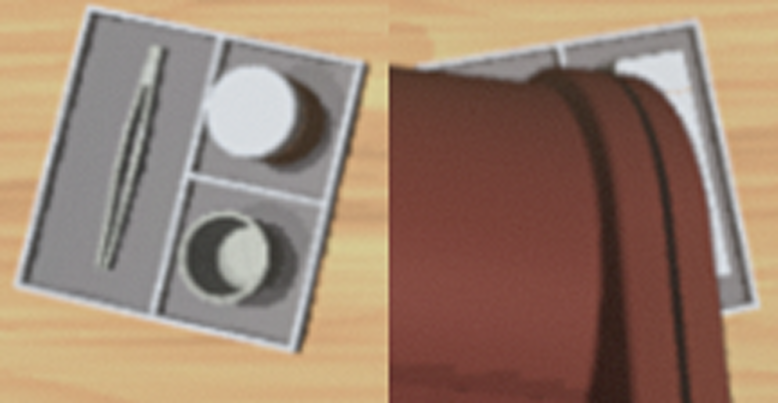

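Tray three looks right: tweezers (103–155, 45–270), jar lid (252,112), cup rim (225,257). The arm hides tray two, so I'll move clear of it.

```bash
python3 -m creep '[{"rx":0,"ry":0,"rz":0,"tx":5,"ty":-30,"tz":0,"claw":0.3},{"rx":0,"ry":0,"rz":0,"tx":5,"ty":-30,"tz":0,"claw":0.3},{"rx":0,"ry":0,"rz":0,"tx":5,"ty":-30,"tz":0,"claw":0.3},{"rx":0,"ry":0,"rz":0,"tx":5,"ty":-30,"tz":0,"claw":0.3},{"rx":0,"ry":0,"rz":0,"tx":5,"ty":-30,"tz":0,"claw":0.3},{"rx":0,"ry":0,"rz":0,"tx":5,"ty":-30,"tz":0,"claw":0.3},{"rx":0,"ry":0,"rz":0,"tx":5,"ty":-30,"tz":0,"claw":0.3},{"rx":0,"ry":0,"rz":0,"tx":5,"ty":-30,"tz":0,"claw":0.3}]'; python3 -c "
from h import *
i=shot('top','top2')['color']; b=load('top0')['color']
d=cv2.absdiff(i,b).max(2); print('diff pad',d[120:180,135:215].mean().round(1),'mug',d[105:170,405:470].mean().round(1))
cv2.imwrite('pics/c4.png',cv2.resize(i[100:320,360:500],None,fx=2.7,fy=2.7,interpolation=cv2.INTER_CUBIC))"
```

```text
time_s: 23.67
eef_pos: [476.5, 233.4, 156.9]
tool_rot: [0.997, 0.08, 0.003, -0.002]
wrist_force: [0.0, 0.2, 0.8]
grip_width: 30.2
diff pad 9.1 mug 8.0
```

View pics/c4.png

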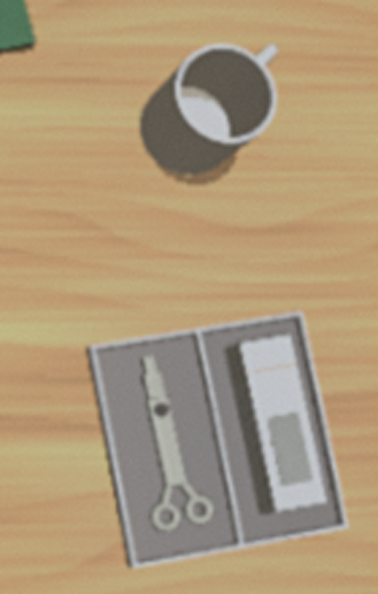

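Tray two shows the scissors (tip 149,356; rings to 182,528) and carton (240–327, 335–512) inside their own compartments, and the mug is untouched. A last numeric check in the tray frames:

```bash
python3 - <<'E'
from h import *
c=load('top2'); c1=load('top1')
def P(pts,z,f,o): return at_z(c,(np.array(pts,float)+.5)/f-.5+o,z)[:,:2]
def loc(p,m,a): a=np.radians(a); d=np.mean(p,0)-m; return np.round([d@[np.cos(a),np.sin(a)],d@[-np.sin(a),np.cos(a)]],1)
m2,a2=np.array([510.9,-332.1]),8.4; m3,a3=np.array([543.8,333.5]),-11.5
print('sciss',loc(P([(149,356),(182,527)],10,2.7,(360,100)),m2,a2))
print('carton',loc(P([(240,344),(290,336),(327,502),(275,511)],35,2.7,(360,100)),m2,a2))
print('tweez',loc(P([(155,46),(104,268)],12,3.6,(60,200)),m3,a3))
print('jar',loc(P([(252,112)],58,3.6,(60,200)),m3,a3),'cup',loc(P([(225,257)],45,3.6,(60,200)),m3,a3))
uv=np.array([(60+252/3.6,200+112/3.6)]); print('jar top z',by_depth(c1,uv)[0,2])
uv=np.array([(360+265/2.7,100+400/2.7),(360+310/2.7,100+495/2.7),(360+166/2.7,100+450/2.7)]); print('carton top,scissors z',by_depth(c,uv)[:,2])
b=load('top0'); g=lambda x,s:cv2.cvtColor(x['color'][s],cv2.COLOR_BGR2GRAY).astype(np.float32)
for n,s in(('pad',np.s_[120:180,135:215]),('mug',np.s_[105:170,405:470])): print(n,'shift px',cv2.phaseCorrelate(g(b,s),g(c,s))[0])
E
```

```text
sciss [ 3.8 40.7]
carton [  2.3 -40.8]
tweez [ 3.6 37.4]
jar [ 40.  -45.2] cup [-38.4 -44.4]
jar top z 58.50067814822671
carton top,scissors z [34.10297801 37.41862151 11.54892606]
pad shift px (-0.10997573551451012, -0.006917609771193156)
mug shift px (0.02300458768750957, 0.012540160568889291)
```

All five pieces are well inside their tolerance boxes, and the pad and mug have not moved. I'm handing in.

```bash
python3 -c "
from plant import bot
print(bot.close_job(), bot.get_obs()['time_s'])"
```

```text
the job is handed in; nothing more can be done
the job is handed in; nothing more can be done
```

Both kits are made up and the job is handed in, at about 24 s of the 112 s allowed. The hand-in gave no verdict, so what follows is from my own last camera check.

| Thing | Tray | x (mm) | y (mm) |
|---|---|---|---|
| Scissors | two, +y compartment | +4 | +41 |
| Carton | two, −y compartment | +2 | −41 |
| Tweezers | three, long compartment | +4 | +37 |
| Jar | three, +x square | +40 | −45 |
| Cup | three, −x square | −38 | −44 |

- **Position:** every piece is well inside its limits.
- **Height:** the jar lid read 58.5 mm, against 58 expected. The carton top read 34 to 37 mm, against 35, and the scissors 11.5 mm, against 10. These fit resting on the tray floor, given the 2 mm camera calibration. I did not measure heights for the tweezers or cup, or any tilt; in the pictures all five pieces looked flat or upright.
- **Pad and mug:** neither moved, with image shifts of about 0.1 pixel or less. The gripper was clear of everything at the end.
- **Disagreements:** the tray x extent measured 163 mm instead of 166. The gripper read 1–4 mm narrower than the pieces' sizes, most of all on the scissors (12.3 mm against 16), but everything was held straight.

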